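# Clear the board and look at the shell through the reading lens

## Task

Carry the two cork chunks off the chopping board with the shell on it into the blue scrap bowl. Then pick up the reading lens by its handle and hold it level and centred over that shell, with the lens at the height of the red ring on the thin stand, touching neither the shell nor the stand. Finish while still holding it there, quite still, and leave the shell, stand, bowl and the other things where they are.

Things in the scene. Friction and masses are not known exactly. Their poses are not given: they have to be found in the camera images.
- board: wooden chopping board, 220 x 340 x 22 mm, straight ahead of the robot, with the shell, corks and stand on it, does not move (a like board far to the right is part of the room). Origin: centre of its underside; its y axis runs along its length, away from the robot; z up. Its top is 22 mm above the worktop.
- shell: pale spiral sea shell standing on the board, about 50 x 56 x 52 mm high, loose; the shell to be looked at. Origin: centre of its underside.
- cork_a: one of two alike brown chunks of cork on the board, 36 (its x) x 26 (its y) x 27 mm high (the firm body is the lower 22 mm), 20 g. Origin: centre of its underside, z up.
- cork_b: the other chunk of cork, same size and axes as the first.
- bowl: round blue scrap bowl on the worktop, left or right of the board, outer rim radius 75 mm, 62 mm high, open above, 0.6 kg. Origin: centre of its underside.
- loupe: reading lens with handle, lying flat on the worktop at the other side of the board, 100 g. Straight dark wooden handle, 112 mm long, 18 mm wide and 20 mm high, flat upright sides; brass round frame of 84 mm diameter, 11 mm thick. Origin: underside of the handle near its middle (handle from 59 mm behind to 53 mm ahead); its x axis runs along the handle to the lens, z is up and at right angles to the lens when it lies flat.
- lens_centre (a point): middle of the lens of the reading lens: 105 mm along x and 10 mm along z from the origin of loupe.
- stand: thin upright focus stand at the far end of the board, does not move: steel rod of 6 mm diameter on a 48 mm foot, 183 mm high, with a red ring round the rod. Origin: centre of its underside.
- ring_mark (a point): centre of the red ring (20 mm diameter, 8 mm high, with a small brass clamp screw) on the rod of the stand: its height is the height for the middle of the lens. The ring sits at a different height each time, 95 to 135 mm above the board, and holds its place by friction.
- spare_shell: another, smaller pale shell, 58 x 43 x 40 mm, on the worktop to the left beyond the board; to be left alone. Origin: centre of its underside.
- lemon: yellow lemon, 71 x 53 x 51 mm, on the worktop to the right, beyond the board (other lemons lie much further right); to be left alone. Origin: centre of its underside.
Things that resemble listed ones, but are neither listed nor needed, are in the scene too. Leave any turquoise look-alike of the cork_b alone.

How it is judged:
By the outcome, as a careful person would: the job done as asked, in the order asked, and still so for the second after the job is handed in, while the arm keeps its last pose, push and grip.
It also fails if it takes over 72 s, if anything falls off the work surface, if the arm or the gripper's body presses on something with over 40 N, if the wrist force passes 120 N, or if a joint passes its speed limit or range.

## Robot

A 7-joint arm with a two-finger parallel gripper is mounted at the origin on a cart in front of the work surface, level with it; the furniture and walls round the work are solid. World frame = base frame: x ahead of the robot, y to its left, z up, the work surface at z = 0. Lengths are in m, angles in rad, forces in N, time in s.
With the tool pointing down it reaches from about 0.4 to 0.875 m from the base axis. Payload 19.3 kg.
Tool frame: the origin (TCP) lies where the fingers leave the gripper's body, on its centre line; the fingertips stand bot.tip_reach ahead of it and the grasp point (between the pads) lies 54 mm ahead of it (bot.tip_reach is the distance from the TCP to the fingertips, in m); z points along the fingers, y is the line along which they close (so a half turn about z gives the same grasp; the last joint's range is limited). The gripper opens to 85 mm and grips with 20 to 120 N. Pads are 22 mm wide; open, the fingers measure 114 mm over their backs; the gripper's body (76 mm by 85 mm) begins 54 mm behind the grasp point. The pads swing forward as they close: fully open they stand 13 mm farther back than shut.
Start: joints at [-1.366, 0.521, -0.036, 1.599, 0.021, 1.021, -0.113], TCP at [0.17, 0.602, 0.304] pointing down, gripper open.
Joint ranges: [-2.91, 2.91], [-0.3, 2.13], [-1.5, 1.42], [0.17, 2.43], [-1.26, 4.41], [0.16, 1.93], [-2.52, 2.52]. Speed limits (rad/s): [1.89, 1.89, 2.39, 2.39, 3.01, 3.01, 3.01].

## Interface

Orientations are given as [roll, pitch, yaw] about the fixed x, y, z axes, in that order (R = Rz(yaw) Ry(pitch) Rx(roll)).
In Python, from workcell import bot gives the robot as it stands. The module is installed in compiled form; this text tells all that it offers.
- The arm moves only by the shell command python3 -m jog 'ROWS' [FORCE]. ROWS is JSON, a list that holds one entry, the list of rows, each a list of 7 numbers: the shift along the tool's x, y, z in mm, then the turn, a rotation vector about the tool's x, y, z in rad, then the opening, from 0 (shut) to 1 (fully open). In form: [[[tx, ty, tz, wx, wy, wz, fingers], ...]]. A call has 1 to 5 rows; each row shifts and turns the commanded pose from where the row before left it, along the tool's axes as they then stand; what a row does not reach is not made up. A row lasts 1/10 s, in which the tool goes at most 50 mm and 8.59 degrees, less where a joint would pass 70% of its speed; a pose out of reach is approached as far as the arm can. A call is refused whole if a number of a shift passes 50 or a number of a turn 0.15, either way. A call with a gripper value outside its range is refused whole. The fingers move at their own pace and stop on an object; FORCE is the grip in N (left out, the last holds). Time passes only in rows, so rows that do not move let the fingers close. It gives the time, the measured TCP pose, the force, the opening and the grip force at its end, in the units of the state.
- bot.observe(): the state, without advancing time (a new reading comes with each control period).
- bot.grab_frame(name): name is "side" or "top" or "wrist"; returns a dict with "img" (384x512x3 uint8, red, green, blue), "intrinsics" (3x3 intrinsics, pixels), "R" (3x3) and "t" (3): a world point X has camera coordinates R X + t; the wrist camera has in their place "tool_from_camera" (4x4, takes a point from camera to tool coordinates, whose origin is the TCP and whose axes are the flange's). Camera axes: x right, y down, z forward; pixel columns grow to the right and rows downward; lengths in m; the calibration is good to about 2 mm. The wrist camera is an equidistant fisheye: a pixel r from the principal point sees the ray r / f radians off the axis. A picture is of the moment at which its call begins: read the wrist's pose just before it. There is no depth.
- bot.job_done(): hands the job in; it is judged then, once.
Trained networks look in a picture, given as the dict that the camera call returned (one of the last four; its "shot" number tells which), for a name from the list of things; names that differ only in an ending like _2 or _b are one class to them, and where a whole thing is asked for, a point or a joint stands for the part that bears it (a point fixed in the world has none). Each returns a list of dicts, best first, with "conf" (0 to 1); they miss things now and then, are a little off and sometimes report something else, mostly with a low value. They report only what shows in the picture. A call takes as long as a camera call. They do not tell look-alikes from the thing itself.
- bot.trace(query, picture): "region" (384x512 bool, what is visible of it).
- bot.spot_point(query, picture): "xyz" ([x, y, z] in m, in world coordinates, good to about 4 mm: a listed point, or the origin of a listed thing).
The state is a dict: "clock": time; "qpos": joint angles; "qd": joint speeds; "joint_efforts": joint torques, N m; "position": TCP position; "tool_rot": TCP orientation; "force": force on the tool from outside, world axes, zero at the start; "moment": the same for the moment, N m; "grip_width": finger opening in m; "finger_force": force on a finger pad.
Only numpy, scipy, OpenCV 4.12 (cv2) and the standard library are available. Lean on these libraries where they do the work, as an engineer would, in place of code of your own. Each camera call takes 0.05 s, during which the arm holds its last target. There are 200 camera calls.

## Working session

There is one attempt and no reset: what is moved stays moved. The work goes in short steps, Python scripts to look and compute and a shell command to move; the robot and the scene stay as the last step left them, time stands still between calls to the robot, and variables do not carry over. Pictures are saved under pics/ and viewed, at most 10 in all, crops included, and the job is handed in when it is done.

```bash
mkdir -p pics
cat > h.py <<'E'
import numpy as np, cv2
from workcell import bot
from scipy.spatial.transform import Rotation as Ro
def save(p,n): cv2.imwrite('pics/'+n+'.png',p['img'][:,:,::-1])
def proj(p,X):
    c=p['R']@np.array(X)+p['t']; u=p['intrinsics']@c; return u[:2]/u[2]
def ray(p,uv):
    d=np.linalg.inv(p['intrinsics'])@np.array([uv[0],uv[1],1.]); R=np.array(p['R']); return -R.T@p['t'], R.T@d
def atz(p,uv,z):
    o,d=ray(p,uv); return o+d*(z-o[2])/d[2]
E
python3 - <<'E'
from h import *
np.set_printoptions(precision=4,suppress=True)
s=bot.observe(); print({k:np.round(v,3) for k,v in s.items()}, bot.tip_reach)
P={n:bot.grab_frame(n) for n in('top','side')}
for n,p in P.items():
    save(p,n+'0')
    for q in ['board','shell','cork_a','bowl','loupe','lens_centre','stand','ring_mark','spare_shell','lemon']:
        print(n,q,[(np.round(d['xyz'],3).tolist(),round(d['conf'],2),np.round(proj(p,d['xyz'])).tolist()) for d in bot.spot_point(q,p)[:4]])
a=np.hstack([P['top']['img'],P['side']['img']])
E
```

```text
{'clock': np.float64(0.0), 'qpos': array([-1.366,  0.522, -0.036,  1.6  ,  0.021,  1.021, -0.113]), 'qd': array([-0.   ,  0.   , -0.   , -0.001,  0.001,  0.002,  0.001]), 'joint_efforts': array([ -0.001, -92.712,   1.979, -36.992,   0.018,   0.008,   0.   ]), 'position': array([0.17 , 0.601, 0.303]), 'tool_rot': array([-3.14 ,  0.   ,  2.867]), 'force': array([-0.351,  0.638,  0.944]), 'moment': array([-0.016,  0.023, -0.069]), 'finger_force': np.float64(0.0), 'grip_width': np.float64(0.085)} 0.0726
top board [([0.551, -0.016, -0.001], 0.77, [252.0, 216.0])]
top shell [([0.563, -0.01, 0.021], 0.53, [250.0, 211.0])]
top cork_a [([0.471, -0.055, 0.022], 0.65, [265.0, 244.0]), ([0.496, -0.213, -0.0], 0.46, [320.0, 237.0])]
top bowl [([0.464, 0.292, 0.001], 0.9, [143.0, 244.0])]
top loupe [([0.451, -0.351, -0.001], 0.9, [368.0, 254.0])]
top lens_centre []
top stand [([0.69, -0.065, 0.02], 0.72, [271.0, 168.0])]
top ring_mark [([0.688, -0.058, 0.134], 0.45, [269.0, 159.0]), ([0.553, -0.386, 0.008], 0.15, [380.0, 218.0])]
top spare_shell [([0.733, 0.252, -0.002], 0.69, [164.0, 153.0])]
top lemon [([0.746, -0.276, -0.002], 0.71, [341.0, 154.0])]
side board [([0.55, -0.015, 0.003], 0.74, [274.0, 225.0])]
side shell [([0.563, -0.007, 0.022], 0.51, [269.0, 221.0])]
side cork_a [([0.473, 0.072, 0.023], 0.6, [304.0, 245.0]), ([0.471, -0.057, 0.025], 0.49, [305.0, 210.0]), ([0.498, -0.217, -0.0], 0.49, [296.0, 179.0])]
side bowl [([0.463, 0.294, 0.001], 0.63, [307.0, 330.0])]
side loupe []
side lens_centre [([0.55, -0.395, 0.009], 0.77, [281.0, 143.0])]
side stand [([0.69, -0.063, 0.024], 0.71, [223.0, 204.0])]
side ring_mark [([0.688, -0.06, 0.137], 0.59, [221.0, 171.0])]
side spare_shell [([0.725, 0.249, -0.005], 0.59, [187.0, 306.0])]
side lemon [([0.742, -0.28, -0.002], 0.78, [217.0, 164.0])]
```

View pics/top0.png

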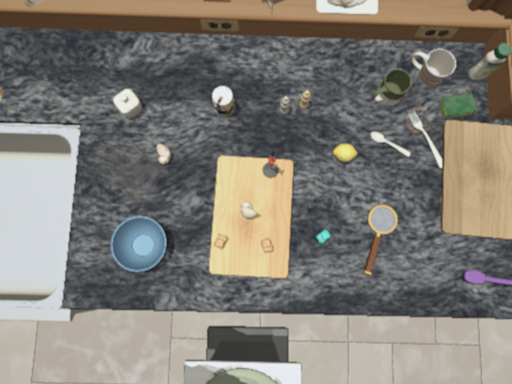

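View pics/side0.png

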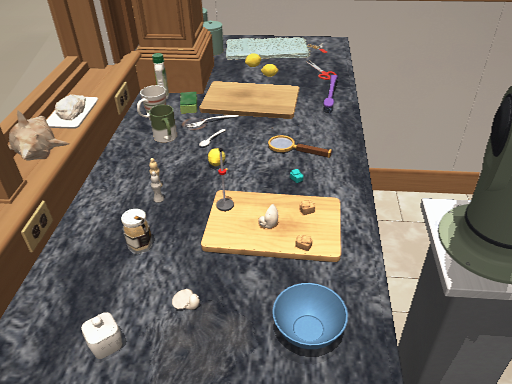

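The top view shows the bowl left at (139,244) and the board with corks at (221,241) and (267,245). The shell is at (249,211), the red ring on its stand at (271,160), the loupe on the right at (368..383, 273..220) and the turquoise decoy at (323,237). The side view agrees, so the network positions hold. I'll move above the left cork.

```bash
for i in 1 2 3; do python3 -m jog '[[[-29,-28.5,0,0,0,0,1],[-29,-28.5,0,0,0,0,1],[-29,-28.5,0,0,0,0,1],[-29,-28.5,0,0,0,0,1],[-29,-28.5,0,0,0,0,1]]]' 40; done
cat >> h.py <<'E'
def pose():
    s=bot.observe(); return np.array(s['position']), Ro.from_euler('xyz',s['tool_rot']).as_matrix(), s
def wpix(p,pos,R,uv,z):
    K=np.array(p['intrinsics']); uv=np.asarray(uv,float).reshape(-1,2); a=(uv-K[:2,2])/[K[0,0],K[1,1]]
    th=np.linalg.norm(a,axis=1,keepdims=True); d=np.hstack([a/np.maximum(th,1e-9)*np.sin(th),np.cos(th)])
    T=np.array(p['tool_from_camera']); o=R@T[:3,3]+pos; d=d@(R@T[:3,:3]).T
    return o+d*((z-o[2])/d[:,2:])
def wshot(): 
    pos,R,s=pose(); return bot.grab_frame('wrist'),pos,R
def rect(mask,f,z):
    c=max(cv2.findContours(mask.astype(np.uint8),0,2)[0],key=cv2.contourArea)
    X=f(c.reshape(-1,2),z)[:,:2]
    (cx,cy),(w,h),a=cv2.minAreaRect((X*1000).astype(np.float32))
    if w<h: w,h,a=h,w,a+90
    return (cx/1000,cy/1000),(w,h),(a+90)%180-90   # long axis heading deg
def togo(x,y,z,xaxis_heading=None):
    pos,R,s=pose(); d=R.T@(np.array([x,y,z])-pos)*1000
    yaw=s['tool_rot'][2]; out=[np.round(d,1)]
    if xaxis_heading is not None:
        t=np.radians(xaxis_heading)-yaw; t=(t+np.pi/2)%np.pi-np.pi/2; out.append(('wz',round(-t,3)))
    return out, 'rot',np.round(s['tool_rot'],3),'q7',round(s['qpos'][6],2)
E
python3 - <<'E'
from h import *
p,pos,R=wshot(); save(p,'w1'); print(pos)
for q in ['cork_a','bowl','shell','loupe']:
    for d in bot.trace(q,p)[:3]:
        m=d['region']; print(q,round(d['conf'],2),m.sum(),rect(m,lambda u,z:wpix(p,pos,R,u,z),0.04 if q=='cork_a' else 0.02))
    print([(np.round(d['xyz'],3).tolist(),round(d['conf'],2)) for d in bot.spot_point(q,p)[:3]])
E
```

```text
clock: 1.6
position: [0.2711, 0.4235, 0.304]
tool_rot: [3.141, 0.0, 2.867]
force: [0.7, -0.2, -0.5]
grip_width: 0.0852
finger_force: 0.0
clock: 2.1
position: [0.372, 0.247, 0.3042]
tool_rot: [3.141, 0.0, 2.867]
force: [0.9, 1.1, 1.4]
grip_width: 0.0855
finger_force: 0.0
clock: 2.6
position: [0.4729, 0.0705, 0.3042]
tool_rot: [3.141, 0.0, 2.867]
force: [1.0, 1.8, 0.8]
grip_width: 0.0853
finger_force: 0.0
[0.47290251 0.07049564 0.30415899]
cork_a 0.98 708 ((0.46596209716796877, -0.05670600891113281), (37.903987884521484, 34.93419647216797), 18.19829559326172)
cork_a 0.81 715 ((0.4747892761230469, 0.07167086791992187), (40.2543830871582, 26.599205017089844), -25.37335968017578)
cork_a 0.56 460 ((0.49100537109375, -0.19767733764648437), (50.40946960449219, 30.352664947509766), -50.28165054321289)
[([0.47, -0.057, 0.022], 0.96), ([0.476, 0.073, 0.02], 0.81), ([0.495, -0.218, -0.0], 0.65)]
bowl 0.88 9674 ((0.46958499145507815, 0.31820001220703126), (168.44754028320312, 167.1481170654297), -58.09825897216797)
[([0.462, 0.289, 0.0], 0.95)]
shell 0.89 1042 ((0.5717889404296875, -0.010806743621826171), (57.722808837890625, 50.92916488647461), 53.96674346923828)
[([0.563, -0.01, 0.022], 0.75), ([0.452, -0.356, -0.001], 0.46)]
loupe 0.88 1799 ((0.4967791748046875, -0.35130572509765623), (206.21942138671875, 90.8788070678711), -27.40886688232422)
[([0.45, -0.358, 0.0], 0.96)]
```

View pics/w1.png

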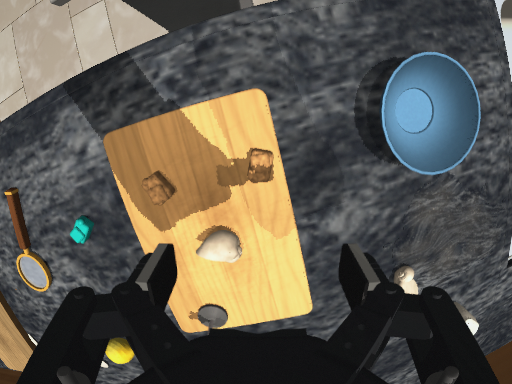

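The wrist view shows cork_b at (260,166), cork_a at (157,188), the shell at (220,245) and the bowl at (430,112). Now descending on cork_b with its long axis at -25°.

```bash
python3 -m jog '[[[-1,2,38,0,0,0.083,1],[0,0,38,0,0,0.083,1],[0,0,38,0,0,0,1],[0,0,34,0,0,0,1],[0,0,20,0,0,0,1]]]' 40
python3 -m jog '[[[0,0,20,0,0,0,1],[0,0,18,0,0,0,1],[0,0,0,0,0,0,0.3],[0,0,0,0,0,0,0],[0,0,0,0,0,0,0]]]' 
python3 -m jog '[[[0,0,0,0,0,0,0],[0,0,0,0,0,0,0],[0,0,0,0,0,0,0],[0,0,0,0,0,0,0],[0,0,0,0,0,0,0]]]'
python3 - <<'E'
from h import *
print(togo(0.475,0.072,0.098,-25))
E
```

```text
clock: 3.55
position: [0.4728, 0.0743, 0.1337]
tool_rot: [-3.14, -0.002, 2.702]
force: [0.3, 0.2, 0.4]
grip_width: 0.0855
finger_force: 0.0
clock: 4.05
position: [0.4742, 0.074, 0.0988]
tool_rot: [3.141, 0.001, 2.701]
force: [-1.0, -0.8, 0.2]
grip_width: 0.0438
finger_force: 0.0
clock: 4.55
position: [0.4742, 0.0739, 0.0989]
tool_rot: [3.141, 0.001, 2.701]
force: [-2.6, 0.6, 12.9]
grip_width: 0.0251
finger_force: 39.1
([array([-1.6, -1.4,  0.9]), ('wz', np.float64(-0.004))], 'rot', array([3.141e+00, 1.000e-03, 2.701e+00]), 'q7', np.float64(1.04))
```

```bash
python3 -m jog '[[[0,0,-30,0,0,0,0],[0,0,-35,0,0,0,0],[0,0,-40,0,0,0,0],[20,38,-30,0,0,0,0],[21,39,0,0,0,0,0]]]' 
python3 -m jog '[[[21,39,0,0,0,0,0],[21,39,0,0,0,0,0],[20,36,0,0,0,0,0],[0,0,25,0,0,0,0],[0,0,40,0,0,0,0]]]'
python3 - <<'E'
from h import *
print(togo(0.463,0.291,0.105),bot.observe()['grip_width'],bot.observe()['finger_force'])
E
```

```text
clock: 5.05
position: [0.471, 0.1594, 0.2359]
tool_rot: [3.136, 0.004, 2.697]
force: [0.9, 1.0, -1.4]
grip_width: 0.0248
finger_force: 40.3
clock: 5.55
position: [0.4627, 0.2906, 0.1679]
tool_rot: [3.137, 0.002, 2.703]
force: [0.9, 0.3, -0.9]
grip_width: 0.0255
finger_force: 40.2
([array([ 0. ,  0.2, 62.9])], 'rot', array([3.137e+00, 2.000e-03, 2.703e+00]), 'q7', np.float64(0.61)) 0.025541891697120324 40.24956285953522
```

```bash
python3 -m jog '[[[0,0,30,0,0,0,0],[0,0,28,0,0,0,0],[0,0,0,0,0,0,0.5],[0,0,0,0,0,0,0.5],[0,0,0,0,0,0,0.5]]]' 
python3 -m jog '[[[0,0,-20,0,0,0,0.5],[0,0,-40,0,0,0,0.5],[0,0,-45,0,0,0,0.5],[0,0,-35,0,0,0,1],[-17,-35,0,0,0,0,1]]]' 
python3 -m jog '[[[-17,-35,0,0,0,0,1],[-17,-35,0,0,0,0,1],[-17,-35,0,0,0,0,1],[-17,-35,0,0,0,0,1],[-17,-35,0,0,0,0,1]]]' 
python3 -m jog '[[[-17,-35,0,0,0,0,1],[-17,-35,0,0,0,0,1],[-18,-33,0,0,0,0,1],[0,0,0,0,0,0,1]]]'
python3 - <<'E'
from h import *
p,pos,R=wshot(); save(p,'w2'); print(pos)
for q in ['cork_a']:
    for d in bot.trace(q,p)[:3]:
        m=d['region']; print(q,round(d['conf'],2),m.sum(),rect(m,lambda u,z:wpix(p,pos,R,u,z),0.04))
    print([(np.round(d['xyz'],3).tolist(),round(d['conf'],2)) for d in bot.spot_point(q,p)[:3]])
print(togo(0.470,-0.057,0.101))
E
```

```text
clock: 6.05
position: [0.4629, 0.2888, 0.1102]
tool_rot: [3.14, 0.001, 2.701]
force: [1.2, 0.8, 0.2]
grip_width: 0.0427
finger_force: 0.0
clock: 6.55
position: [0.4638, 0.2538, 0.2543]
tool_rot: [3.132, 0.004, 2.706]
force: [1.4, -1.6, -0.7]
grip_width: 0.0702
finger_force: 0.0
clock: 7.05
position: [0.4649, 0.0535, 0.2502]
tool_rot: [3.14, 0.002, 2.701]
force: [1.4, 0.9, -0.9]
grip_width: 0.0853
finger_force: 0.0
clock: 7.45
position: [0.4679, -0.065, 0.2503]
tool_rot: [3.141, 0.003, 2.695]
force: [-0.2, 0.1, -0.6]
grip_width: 0.0849
finger_force: 0.0
[ 0.46791976 -0.06500579  0.25030195]
cork_a 0.85 544 ((0.454161865234375, 0.2628265075683594), (40.81632995605469, 34.468406677246094), 75.48947143554688)
cork_a 0.76 401 ((0.48238763427734377, -0.2046429443359375), (45.21543884277344, 21.943893432617188), -83.4303674697876)
cork_a 0.71 716 ((0.671724365234375, -0.06291846084594727), (45.82894515991211, 44.82289123535156), -50.917842864990234)
[([0.457, 0.286, 0.006], 0.97), ([0.497, -0.216, -0.001], 0.83), ([0.685, -0.066, 0.022], 0.7)]
([array([ -0.2,   3.4, 148.5])], 'rot', array([3.140e+00, 1.000e-03, 2.701e+00]), 'q7', np.float64(1.28))
```

View pics/w2.png

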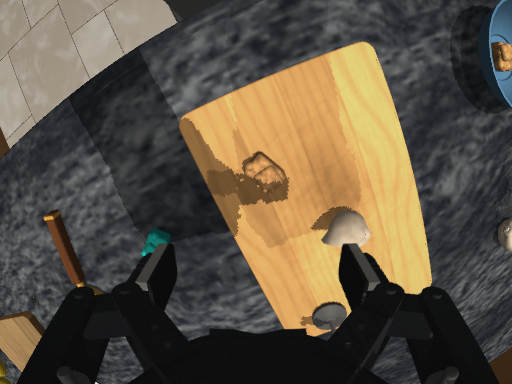

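cork_b lies in the bowl (505,58). cork_a is at (265,170), with the shell clear of it at (348,230). I need cork_a's heading, so I'll zoom in.

Run:
```python
from h import *
import json
i=cv2.imread('pics/w2.png')[130:220,220:320]; cv2.imwrite('pics/w2c.png',cv2.resize(i,None,fx=6,fy=6,interpolation=cv2.INTER_CUBIC))
p,pos,R=wshot()
for uv in [(244,154),(282,158),(286,195),(262,153),(250,185),(265,172)]: print(uv,wpix(p,pos,R,uv,0.045)[0].round(4))
for d in bot.trace('cork_b',p)[:5]: ys,xs=np.nonzero(d['region']); print(d['conf'],xs.mean(),ys.mean())
```

```text
(244, 154) [ 0.4402 -0.062   0.045 ]
(282, 158) [ 0.4589 -0.0313  0.045 ]
(286, 195) [ 0.4944 -0.0427  0.045 ]
(262, 153) [ 0.4465 -0.0463  0.045 ]
(250, 185) [ 0.4701 -0.0701  0.045 ]
(265, 172) [ 0.4645 -0.0515  0.045 ]
0.94 151.13304721030042 241.80257510729615
0.8 499.88581314878894 58.2560553633218
0.65 259.7516218721038 174.19647822057462
0.53 325.06854838709677 318.25
```

View pics/w2c.png

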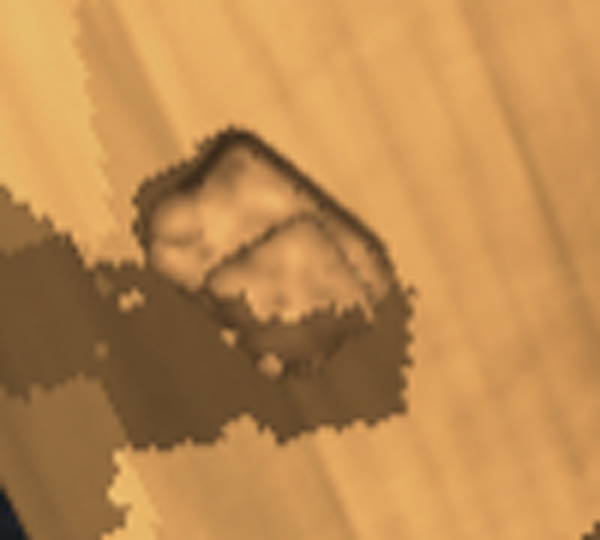

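The long edge runs from crop (240,130) to (380,245), which is a heading of about 27°. The cork is centred near (0.469,-0.056).

```bash
python3 -m jog '[[[0,4,0,0,0,-0.13,1],[0,0,10,0,0,-0.13,1],[0,0,15,0,0,-0.13,1],[0,0,15,0,0,-0.13,1],[0,0,15,0,0,-0.13,1]]]' 40
python3 -m jog '[[[0,0,15,0,0,-0.13,1],[0,0,15,0,0,-0.13,1],[0,0,0,0,0,0,1]]]'
python3 - <<'E'
from h import *
p,pos,R=wshot(); save(p,'w3')
print(togo(0.470,-0.056,0.101,27))
print([(np.round(d['xyz'],3).tolist(),round(d['conf'],2)) for d in bot.spot_point('cork_a',p)[:4]])
E
```

```text
clock: 8.2
position: [0.4698, -0.0556, 0.1933]
tool_rot: [3.141, 0.001, -2.925]
force: [0.1, 0.2, 0.1]
grip_width: 0.0855
finger_force: 0.0
clock: 8.5
position: [0.4691, -0.0559, 0.1625]
tool_rot: [3.14, -0.002, -2.669]
force: [0.1, -0.1, 0.2]
grip_width: 0.0853
finger_force: 0.0
([array([-0.6, -0.2, 62.4]), ('wz', np.float64(-0.004))], 'rot', array([ 3.141e+00, -1.000e-03, -2.674e+00]), 'q7', np.float64(2.03))
[([0.467, -0.063, 0.024], 0.89), ([0.499, -0.216, 0.0], 0.63), ([0.46, 0.287, 0.002], 0.55)]
```

View pics/w3.png

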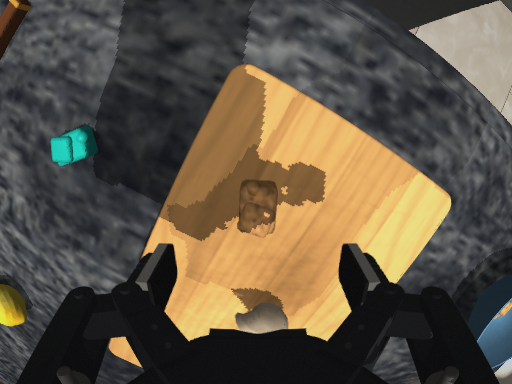

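cork_a is centred between the fingers at (258,208) and its long axis lines up with the tool. Descending and gripping.

```bash
python3 -m jog '[[[0,0,25,0,0,0,1],[0,0,22,0,0,0,1],[0,0,14,0,0,0,1],[0,0,0,0,0,0,0],[0,0,0,0,0,0,0]]]' 40
python3 -m jog '[[[0,0,0,0,0,0,0],[0,0,0,0,0,0,0],[0,0,0,0,0,0,0],[0,0,0,0,0,0,0],[0,0,0,0,0,0,0]]]' 
python3 -m jog '[[[0,0,-30,0,0,0,0],[0,0,-40,0,0,0,0],[0,0,-40,0,0,0,0],[0,0,-30,0,0,0,0],[0,0,0,0,0,0,0]]]'
python3 - <<'E'
from h import *
print(togo(0.468,0.291,0.24))
E
```

```text
clock: 9.1
position: [0.47, -0.0565, 0.1034]
tool_rot: [-3.141, 0.0, -2.674]
force: [0.4, -1.4, 0.1]
grip_width: 0.0589
finger_force: 0.0
clock: 9.6
position: [0.4701, -0.0568, 0.1036]
tool_rot: [-3.141, 0.001, -2.673]
force: [-2.4, 0.5, 15.6]
grip_width: 0.0254
finger_force: 38.5
clock: 10.1
position: [0.4709, -0.0569, 0.2466]
tool_rot: [-3.139, 0.006, -2.673]
force: [0.2, -0.2, -1.3]
grip_width: 0.025
finger_force: 40.7
([array([-154.4,  311.8,    6.6])], 'rot', array([-3.139,  0.006, -2.673]), 'q7', np.float64(2.04))
```

```bash
python3 -m jog '[[[-17,34,0,0,0,0,0],[-17,35,0,0,0,0,0],[-17,35,0,0,0,0,0],[-17,35,0,0,0,0,0],[-17,35,0,0,0,0,0]]]' 
python3 -m jog '[[[-17,35,0,0,0,0,0],[-17,35,0,0,0,0,0],[-17,35,0,0,0,0,0],[-18,33,0,0,0,0,0],[0,0,30,0,0,0,0]]]' 
python3 -m jog '[[[0,0,40,0,0,0,0],[0,0,40,0,0,0,0],[0,0,0,0,0,0,0.5],[0,0,0,0,0,0,0.5],[0,0,0,0,0,0,0.5]]]' 
python3 -m jog '[[[0,0,-25,0,0,0,0.5],[0,0,-40,0,0,0,0.5],[0,0,-50,0,0,0,0.5],[0,0,-50,0,0,0,1],[0,0,0,0,0,0,1]]]'
python3 - <<'E'
from h import *
print(togo(0.455,-0.353,0.29))
p,pos,R=wshot(); save(p,'w4')
print([(np.round(d['xyz'],3).tolist(),round(d['conf'],2)) for d in bot.spot_point('cork_a',p)[:4]])
P=bot.grab_frame('top'),bot.grab_frame('side')
uv=[]
for p in P:
    for q in['cork_a','loupe','lens_centre','ring_mark','shell']: print(q,[(np.round(d['xyz'],3).tolist(),round(d['conf'],2)) for d in bot.spot_point(q,p)[:4]])
    h=cv2.cvtColor(p['img'],cv2.COLOR_RGB2HSV); m=((h[...,0]<8)|(h[...,0]>172))&(h[...,1]>150)&(h[...,2]>90)
    u0=proj(p,[.689,-.06,.135]); yy,xx=np.nonzero(m); k=np.hypot(xx-u0[0],yy-u0[1])<14; uv.append((xx[k].mean(),yy[k].mean())); print(k.sum(),uv[-1],u0, yy[k].min(),yy[k].max())
A=[];b=[]
for p,u in zip(P,uv):
    o,d=ray(p,u); d/=np.linalg.norm(d); M=np.eye(3)-np.outer(d,d); A.append(M); b.append(M@o)
X=np.linalg.solve(sum(A),sum(b)); print(X,[np.linalg.norm(a@X-c) for a,c in zip(A,b)])
E
```

```text
clock: 10.6
position: [0.4664, 0.1384, 0.2426]
tool_rot: [-3.142, 0.0, -2.673]
force: [0.3, -0.6, 0.3]
grip_width: 0.0249
finger_force: 40.7
clock: 11.1
position: [0.4661, 0.2971, 0.2146]
tool_rot: [3.139, 0.006, -2.668]
force: [-0.0, 0.2, -0.8]
grip_width: 0.0248
finger_force: 40.7
clock: 11.6
position: [0.4667, 0.2916, 0.1345]
tool_rot: [3.141, 0.002, -2.673]
force: [0.3, 0.2, 0.7]
grip_width: 0.0425
finger_force: 0.0
clock: 12.1
position: [0.4678, 0.2922, 0.306]
tool_rot: [3.14, 0.012, -2.673]
force: [1.2, 0.2, -0.7]
grip_width: 0.0703
finger_force: 0.0
([array([ 302.8, -569.9,   11.2])], 'rot', array([ 3.14 ,  0.012, -2.673]), 'q7', np.float64(1.35))
[([0.459, 0.282, 0.029], 0.91), ([0.459, 0.286, 0.008], 0.67)]
cork_a [([0.498, -0.217, -0.0], 0.62), ([0.453, 0.288, 0.026], 0.58), ([0.459, 0.285, 0.003], 0.48)]
loupe [([0.45, -0.353, -0.001], 0.78), ([0.548, -0.015, 0.004], 0.65)]
lens_centre [([0.554, -0.389, 0.004], 0.96), ([0.464, 0.296, 0.003], 0.4)]
ring_mark [([0.45, -0.353, -0.003], 0.7), ([0.686, -0.061, 0.137], 0.52), ([0.69, -0.065, 0.02], 0.5)]
shell [([0.561, -0.01, 0.022], 0.58), ([0.451, -0.352, -0.003], 0.51)]
23 (np.float64(271.3478260869565), np.float64(160.47826086956522)) [270.13946539 158.71324211] 158 163
cork_a [([0.459, 0.285, 0.027], 0.57), ([0.46, 0.284, 0.005], 0.43)]
loupe []
lens_centre [([0.551, -0.393, 0.009], 0.72)]
ring_mark [([0.687, -0.06, 0.135], 0.59)]
shell [([0.563, -0.007, 0.023], 0.58)]
36 (np.float64(221.69444444444446), np.float64(171.52777777777777)) [220.28813171 171.76790672] 169 174
[ 0.68537869 -0.06338737  0.13321606] [np.float64(0.0006769565908855825), np.float64(0.0006769565908853672)]
```

View pics/w4.png

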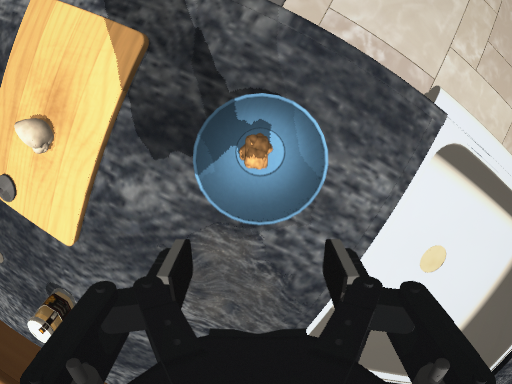

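Both corks are in the bowl at (255,152), and the ring triangulates to z≈0.133–0.135. Turning to the loupe heading (≈-20.5°) and travelling over it.

```bash
python3 -m jog '[[[0,0,0,0,0,0.138,1],[0,0,0,0,0,0.138,1],[0,0,0,0,0,0.138,1],[0,0,0,0,0,0.138,1],[0,0,0,0,0,0.138,1]]]' 40
python3 -m jog '[[[0,0,0,0,0,0.138,1],[-14,-40,0,0,0,0,1],[-14,-41,0,0,0,0,1],[-14,-41,0,0,0,0,1],[-14,-41,0,0,0,0,1]]]' 
python3 -m jog '[[[-14,-40,0,0,0,0,1],[-14,-41,0,0,0,0,1],[-14,-41,0,0,0,0,1],[-15,-41,0,0,0,0,1],[-14,-41,0,0,0,0,1]]]' 
python3 -m jog '[[[-14,-41,0,0,0,0,1],[-14,-41,0,0,0,0,1],[-15,-41,0,0,0,0,1],[-15,-40,10,0,0,0,1],[-15,-40,20,0,0,0,1]]]' 
python3 -m jog '[[[-14,-39,20,0,0,0,1],[0,0,0,0,0,0,1]]]'
python3 - <<'E'
from h import *
p,pos,R=wshot(); save(p,'w5'); 
print([(np.round(d['xyz'],3).tolist(),round(d['conf'],2)) for q in('loupe','lens_centre') for d in bot.spot_point(q,p)[:2]])
m=bot.trace('loupe',p)[0]['region']
h=cv2.cvtColor(p['img'],cv2.COLOR_RGB2HSV)
ys,xs=np.nonzero(m); X=wpix(p,pos,R,np.c_[xs,ys],0.02)[:,:2]
o=np.array([.4505,-.353]); 
print(rect(m,lambda u,z:wpix(p,pos,R,u,z),0.015))
t=np.radians(-20.5); 
for _ in range(3):
    e=np.array([np.cos(t),np.sin(t)]); n=np.array([-e[1],e[0]]); a=(X-o)@e; b=(X-o)@n; k=(a>-55)&(a<.045)&(abs(b)<.025)
    f=np.polyfit(a[k],b[k],1); t+=np.arctan(f[0])
print('heading',np.degrees(t),'lateral',f,'a range',a.min(),a.max(), 'width',b[k].min(),b[k].max())
print(togo(o[0],o[1],0.09,np.degrees(t)))
E
```

```text
clock: 13.3
position: [0.4659, 0.2912, 0.2975]
tool_rot: [-3.142, -0.0, 2.915]
force: [-1.1, 0.2, -0.2]
grip_width: 0.0857
finger_force: 0.0
clock: 13.8
position: [0.4608, 0.1173, 0.2976]
tool_rot: [3.141, 0.0, 2.783]
force: [1.7, -0.2, 0.4]
grip_width: 0.0853
finger_force: 0.0
clock: 14.3
position: [0.4557, -0.0988, 0.2977]
tool_rot: [3.141, 0.0, 2.783]
force: [1.1, -0.3, -0.3]
grip_width: 0.0856
finger_force: 0.0
clock: 14.8
position: [0.4533, -0.3148, 0.2682]
tool_rot: [-3.141, 0.002, 2.783]
force: [1.0, 0.8, 0.5]
grip_width: 0.0856
finger_force: 0.0
clock: 15.0
position: [0.4501, -0.3588, 0.245]
tool_rot: [-3.14, -0.003, 2.777]
force: [-0.8, 0.6, 0.7]
grip_width: 0.085
finger_force: 0.0
[([0.451, -0.36, -0.004], 0.9)]
((0.49292901611328127, -0.37304583740234376), (205.88841247558594, 80.76287841796875), -17.369964599609375)
heading -16.95283592800646 lateral [ 2.63110196e-05 -6.30879358e-03] a range -0.05689686395507271 0.14559491217290582 width -0.015412437160369653 0.0033221570192836065
([array([  2.3,  -0.6, 157.9]), ('wz', np.float64(-0.062))], 'rot', array([3.141, 0.   , 2.784]), 'q7', np.float64(1.97))
```

View pics/w5.png

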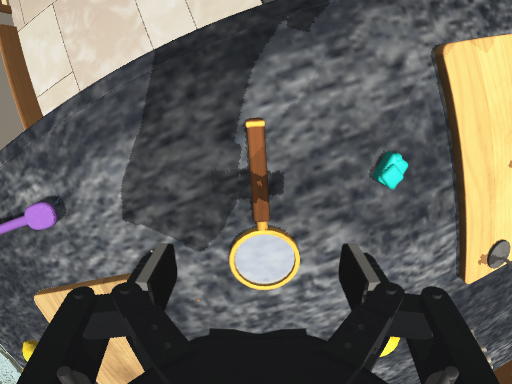

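The loupe is at (258,120..225) with the lens at (265,257), heading ≈-17°, handle centre near (0.449,-0.359). I'll work out the fingertip depth from this picture before descending.

Run:
```python
from h import *
p,pos,R=wshot()
T=np.array(p['tool_from_camera']); K=np.array(p['intrinsics'])
for uv in [(176,247),(160,243),(340,247),(352,243)]:
    a=(np.array(uv)-K[:2,2])/[K[0,0],K[1,1]]; th=np.linalg.norm(a); d=T[:3,:3]@np.r_[a/th*np.sin(th),np.cos(th)]; o=T[:3,3]
    print(uv,'at x=11:',(o+d*(.011-o[0])/d[0]).round(4),'at |y|=.0425:',(o+d*((np.sign(d[1])*.0425)-o[1])/d[1]).round(4))
print(o, togo(.468,-.365,.083,-17))
```

```text
(176, 247) at x=11: [ 0.011  -0.0402  0.0511] at |y|=.0425: [ 0.007  -0.0425  0.0581]
(160, 243) at x=11: [ 0.011  -0.0494  0.0545] at |y|=.0425: [ 0.0209 -0.0425  0.0365]
(340, 247) at x=11: [0.011  0.0378 0.051 ] at |y|=.0425: [0.0029 0.0425 0.0654]
(352, 243) at x=11: [0.011  0.045  0.0545] at |y|=.0425: [0.0146 0.0425 0.048 ]
[ 0.07923425 -0.00159495 -0.06986233] ([array([-18.1,  -5.9, 165.1]), ('wz', np.float64(-0.061))], 'rot', array([3.141e+00, 1.000e-03, 2.784e+00]), 'q7', np.float64(1.97))
```

```bash
python3 -m jog '[[[-18,-6,0,0,0,-0.061,1],[0,0,35,0,0,0,1],[0,0,40,0,0,0,1],[0,0,40,0,0,0,1],[0,0,20,0,0,0,1]]]' 40
python3 - <<'E'
from h import *
p,pos,R=wshot()
m=bot.trace('loupe',p)[0]['region']; ys,xs=np.nonzero(m); X=wpix(p,pos,R,np.c_[xs,ys],0.02)[:,:2]
o=np.array([.449,-.359]);t=np.radians(-17)
for _ in range(3):
    e=np.array([np.cos(t),np.sin(t)]); n=np.array([-e[1],e[0]]); a=(X-o)@e; b=(X-o)@n; k=(a>-.055)&(a<.03)&(abs(b)<.025)
    f=np.polyfit(a[k],b[k],1); t+=np.arctan(f[0])
print('heading',np.degrees(t),f,a.min(),a.max(),b[k].min(),b[k].max(),k.sum())
print(togo(.468,-.365,.077,np.degrees(t)))
E
```

```text
clock: 15.75
position: [0.4672, -0.3642, 0.1103]
tool_rot: [3.141, -0.002, 2.846]
force: [1.4, -0.7, -0.4]
grip_width: 0.0856
finger_force: 0.0
heading -17.07604444594137 [-2.75720876e-06 -4.47613762e-04] -0.05723549767180269 0.1074382361958999 -0.010041959104580663 0.009234287883845022 4563
([array([-1.3, -0.3, 33.7]), ('wz', np.float64(0.002))], 'rot', array([ 3.140e+00, -3.000e-03,  2.846e+00]), 'q7', np.float64(2.07))
```

The handle is well aligned, so I descend and grip at 60 N.

```bash
python3 -m jog '[[[-1,0,18,0,0,0,1],[0,0,15,0,0,0,1],[0,0,0,0,0,0,0.4],[0,0,0,0,0,0,0],[0,0,0,0,0,0,0]]]' 60
python3 -m jog '[[[0,0,0,0,0,0,0],[0,0,0,0,0,0,0],[0,0,0,0,0,0,0],[0,0,0,0,0,0,0],[0,0,0,0,0,0,0]]]' 
python3 -m jog '[[[0,0,-15,0,0,0,0],[0,0,-30,0,0,0,0],[0,0,-40,0,0,0,0],[0,0,-35,0,0,0,0],[0,0,0,0,0,0,0]]]'
python3 - <<'E'
from h import *
p,pos,R=wshot(); print(pos,R[:,2])
print([(np.round(d['xyz'],3).tolist(),round(d['conf'],2)) for q in('loupe','lens_centre') for d in bot.spot_point(q,p)[:2]])
P=bot.grab_frame('side')
print([(np.round(d['xyz'],3).tolist(),round(d['conf'],2)) for q in('loupe','lens_centre') for d in bot.spot_point(q,P)[:2]])
print(bot.observe()['force'])
E
```

```text
clock: 16.35
position: [0.4685, -0.3666, 0.0806]
tool_rot: [-3.141, 0.001, 2.844]
force: [0.5, 0.1, 1.0]
grip_width: 0.0438
finger_force: 0.0
clock: 16.85
position: [0.4684, -0.3666, 0.0804]
tool_rot: [-3.142, 0.001, 2.844]
force: [-1.0, 1.9, 10.4]
grip_width: 0.0162
finger_force: 59.3
clock: 17.35
position: [0.4693, -0.3677, 0.2049]
tool_rot: [-3.14, 0.007, 2.843]
force: [0.1, -0.8, -1.0]
grip_width: 0.0162
finger_force: 59.1
[ 0.46931552 -0.36769344  0.20487274] [ 0.00593902 -0.0038133  -0.99997509]
[([0.452, -0.36, 0.122], 0.9)]
[([0.451, -0.361, 0.118], 0.68), ([0.688, -0.062, 0.132], 0.56), ([0.551, -0.396, 0.126], 0.67)]
[ 0.12442471 -0.21296992 -1.48171322]
```

```bash
python3 -m jog '[[[4,14,0,0,0,0,0],[8,30,0,0,0,0,0],[10,36,0,0,0,0,0],[10,36,0,0,0,0,0],[10,36,0,0,0,0,0]]]' 
python3 -m jog '[[[10,36,0,0,0,0,0],[10,36,0,0,0,0,0],[10,36,0,0,0,0,0],[10,36,0,0,0,0,0],[8,30,0,0,0,0,0]]]' 
python3 -m jog '[[[6,25,0,0,0,0,0],[4,15,0,0,0,0,0],[0,2,0,0,0,0,0],[0,0,0,0,0,0,0],[0,0,0,0,0,0,0]]]'
cat > m.py <<'E'
from h import *
from scipy.optimize import least_squares
np.set_printoptions(precision=4,suppress=True)
pos,R,s=pose(); print(pos,s['tool_rot'],s['grip_width'],s['finger_force'],np.abs(s['qd']).max())
P=bot.grab_frame('top'),bot.grab_frame('side')
for p in P:
    for q in['lens_centre','ring_mark','shell','loupe']: print(q,[(np.round(d['xyz'],3).tolist(),round(d['conf'],2)) for d in bot.spot_point(q,p)[:2]])
    h=cv2.cvtColor(p['img'],cv2.COLOR_RGB2HSV); m=((h[...,0]<8)|(h[...,0]>172))&(h[...,1]>150)&(h[...,2]>90)
    u0=proj(p,[.688,-.062,.134]); yy,xx=np.nonzero(m); k=np.hypot(xx-u0[0],yy-u0[1])<14; print('red',xx[k].mean(),yy[k].mean(),'expected',u0)
    l=np.array([.563,-.009,pos[2]-.0704]); print('lens exp px',proj(p,l),'z at ring pixel given stand xy', min(np.arange(.11,.16,.0005),key=lambda z:abs(proj(p,[.688,-.062,z])[1]-yy[k].mean())))
a,b=[p['img'][c[1]-60:c[1]+60,c[0]-75:c[0]+75] for p,c in zip(P,[(256,195),(250,190)])]
cv2.imwrite('pics/m.png',cv2.resize(np.hstack([a,b]),None,fx=2.6,fy=2.6,interpolation=cv2.INTER_CUBIC)[:,:,::-1])
E
python3 m.py
```

```text
clock: 18.15
position: [0.472, -0.2066, 0.199]
tool_rot: [3.141, -0.001, 2.844]
force: [1.5, 0.7, -0.9]
grip_width: 0.0166
finger_force: 59.1
clock: 18.65
position: [0.477, -0.0258, 0.1991]
tool_rot: [-3.142, -0.001, 2.845]
force: [1.0, 0.3, -2.1]
grip_width: 0.0165
finger_force: 59.1
clock: 19.15
position: [0.4802, 0.0139, 0.1994]
tool_rot: [-3.141, -0.0, 2.843]
force: [-0.6, -0.4, -0.7]
grip_width: 0.0164
finger_force: 59.1
[0.4802 0.0139 0.1994] [-3.1411 -0.0003  2.8429] 0.01640710216546455 59.073132276535034 0.008589075549631975
lens_centre [([0.564, -0.011, 0.126], 0.61)]
ring_mark [([0.685, -0.057, 0.136], 0.4), ([0.465, 0.293, 0.001], 0.15)]
shell []
loupe [([0.686, -0.062, 0.021], 0.59)]
red 271.3478260869565 160.47826086956522 expected [270.8661 159.1892]
lens exp px [249.696  205.0765] z at ring pixel given stand xy 0.12000000000000001
lens_centre [([0.56, -0.015, 0.127], 0.92)]
ring_mark [([0.691, -0.06, 0.136], 0.51)]
shell [([0.565, -0.008, 0.023], 0.77)]
loupe [([0.464, 0.02, 0.117], 0.73)]
red 221.69444444444446 171.52777777777777 expected [220.8262 171.6273]
lens exp px [268.8094 188.4921] z at ring pixel given stand xy 0.1345
```

View pics/m.png

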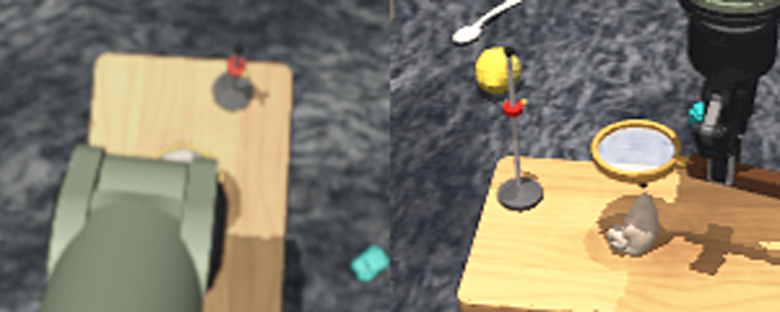

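The side view (right half) shows the level lens at crop (636,150) over the shell at (630,225), clear of the stand. The red ring is at (513,108), slightly higher than the lens. I'll fit the lens frame in the side view to check centring and tilt.

```bash
python3 -m jog '[[[0,0,-5,0,0,0,0],[0,0,0,0,0,0,0],[0,0,0,0,0,0,0]]]'
cat > f.py <<'E'
from h import *
from scipy.optimize import least_squares
np.set_printoptions(precision=4,suppress=True)
pos,R,s=pose(); print(pos,s['tool_rot'],s['grip_width'])
p=bot.grab_frame('side'); z=pos[2]-.0704
h=cv2.cvtColor(p['img'],cv2.COLOR_RGB2HSV).astype(int)
u0=proj(p,[.562,-.01,z]); yy,xx=np.mgrid[:384,:512]
near=(abs(xx-u0[0])<20)&(abs(yy-u0[1])<16)
lens=near&(h[...,1]<70)&(h[...,2]>120)      # glass, pale
n,l,st,c=cv2.connectedComponentsWithStats(lens.astype(np.uint8)); i=1+st[1:,4].argmax(); g=(l==i)
cn=cv2.findContours(g.astype(np.uint8),0,cv2.CHAIN_APPROX_NONE)[0][0]; (cx,cy),ax,an=cv2.fitEllipse(cn)
M=g.sum(); gx,gy=xx[g].mean(),yy[g].mean(); print('glass',M,(gx,gy),'ellipse',(cx,cy),ax,an)
print('lens xy at z',z,atz(p,(gx,gy),z),atz(p,(cx,cy),z))
a=np.linspace(0,2*np.pi,60)
for tx,ty in[(0,0),(.06,0),(-.06,0),(0,.06),(0,-.06)]:
    C=atz(p,(cx,cy),z); r=.036; L=np.array([proj(p,C+r*np.array([np.cos(q),np.sin(q),tx*np.cos(q)+ty*np.sin(q)])) for q in a]).astype(np.float32)
    e=cv2.fitEllipse(L); print('slope',tx,ty,'ratio',e[1][0]/e[1][1],'ang',e[2])
print('measured ratio',ax[0]/ax[1],an)
r=bot.spot_point('lens_centre',p); print(r and r[0]['xyz'],[d['xyz'] for d in bot.spot_point('shell',p)[:1]],[d['xyz'] for d in bot.spot_point('ring_mark',p)[:1]])
sm=bot.trace('shell',p)
if sm: ys,xs=np.nonzero(sm[0]['region']); print('shell px',xs.min(),xs.max(),ys.min(),ys.max(),'centroid at z=.045',atz(p,(xs.mean(),ys.mean()),.045))
E
python3 f.py
```

```text
clock: 19.95
position: [0.4806, 0.0148, 0.2048]
tool_rot: [3.141, 0.0, 2.844]
force: [0.1, -0.3, -0.7]
grip_width: 0.0161
finger_force: 59.1
[0.4806 0.0148 0.2048] [3.1414 0.0004 2.8439] 0.016089105777001334
glass 388 (np.float64(269.1829896907216), np.float64(185.54381443298968)) ellipse (269.2039489746094, 185.54283142089844) (15.562215805053711, 29.131229400634766) 89.89746856689453
lens xy at z 0.134351826420942 [ 0.5624 -0.0138  0.1344] [ 0.5624 -0.0138  0.1344]
slope 0 0 ratio 0.6227695681583904 ang 89.99604034423828
slope 0.06 0 ratio 0.6237962986597616 ang 94.38790893554688
slope -0.06 0 ratio 0.617309569594082 ang 85.66177368164062
slope 0 0.06 ratio 0.5759362104328748 ang 90.27607727050781
slope 0 -0.06 ratio 0.6695783246420243 ang 89.6564712524414
measured ratio 0.5342107465164039 89.89746856689453
[0.5627, -0.0143, 0.1332] [[0.5636, -0.0083, 0.0246]] [[0.6871, -0.0609, 0.1344]]
shell px 260 277 205 227 centroid at z=.045 [0.5611 0.0012 0.045 ]
```

```bash
cat > g.py <<'E'
from h import *
from scipy.spatial import ConvexHull
np.set_printoptions(precision=4,suppress=True)
pos,R,s=pose(); z=pos[2]-.0704
p=bot.grab_frame('side'); r=bot.trace('loupe',p); print([d['conf'] for d in r])
for d in r[:2]:
    m=d['region']; ys,xs=np.nonzero(m); print(xs.min(),xs.max(),ys.min(),ys.max())
    print([(c,np.nonzero(m[:,c])[0].min(),np.nonzero(m[:,c])[0].max()) for c in range(250,292,3) if m[:,c].any()])
a=np.linspace(0,2*np.pi,90)
for y in(-.014,-.0085):
    L=np.array([proj(p,[.562+.042*np.cos(q),y+.042*np.sin(q),z+k]) for q in a for k in(-.0055,.0055)]); print(y,L.min(0),L.max(0),L.mean(0))
print(p['img'][174:202,269].tolist())
E
python3 g.py
```

```text
[0.85]
252 335 175 206
[(253, np.int64(182), np.int64(191)), (256, np.int64(178), np.int64(195)), (259, np.int64(177), np.int64(196)), (262, np.int64(176), np.int64(197)), (265, np.int64(175), np.int64(198)), (268, np.int64(175), np.int64(198)), (271, np.int64(175), np.int64(200)), (274, np.int64(175), np.int64(198)), (277, np.int64(176), np.int64(197)), (280, np.int64(177), np.int64(196)), (283, np.int64(179), np.int64(194)), (286, np.int64(184), np.int64(192)), (289, np.int64(189), np.int64(195))]
-0.014 [251.9772 173.317 ] [286.7959 198.4916] [269.1818 185.7201]
-0.0085 [251.7538 174.6526] [286.7042 199.996 ] [269.0239 187.1384]
[[107, 90, 75], [255, 247, 121], [152, 105, 46], [193, 166, 133], [230, 225, 220], [210, 211, 222], [206, 211, 224], [208, 213, 224], [209, 214, 224], [203, 208, 221], [203, 209, 221], [199, 204, 219], [196, 202, 218], [203, 207, 220], [213, 219, 228], [216, 220, 229], [213, 218, 227], [216, 220, 229], [205, 212, 224], [252, 245, 243], [254, 234, 180], [255, 238, 115], [154, 111, 52], [140, 102, 52], [130, 93, 44], [244, 186, 115], [255, 228, 144], [255, 223, 142]]
```

The lens sits about 3 mm too far to -y of the shell by the side view, so I make a small correction, settle and do a last check.

```bash
python3 -m jog '[[[1,3,0,0,0,0,0],[0,0,0,0,0,0,0],[0,0,0,0,0,0,0],[0,0,0,0,0,0,0],[0,0,0,0,0,0,0]]]' 
python3 -m jog '[[[0,0,0,0,0,0,0],[0,0,0,0,0,0,0],[0,0,0,0,0,0,0],[0,0,0,0,0,0,0],[0,0,0,0,0,0,0]]]' 
python3 f.py
python3 - <<'E'
from h import *
p=bot.grab_frame('side'); save(p,'end')
for q in ['cork_a','bowl','stand','spare_shell','lemon']: print(q,[(np.round(d['xyz'],3).tolist(),round(d['conf'],2)) for d in bot.spot_point(q,p)[:3]])
E
```

```text
clock: 20.8
position: [0.4804, 0.0178, 0.2045]
tool_rot: [-3.141, -0.0, 2.844]
force: [-0.4, 0.7, -0.9]
grip_width: 0.0162
finger_force: 59.1
clock: 21.3
position: [0.4804, 0.0179, 0.2045]
tool_rot: [-3.142, -0.0, 2.844]
force: [-0.9, 0.4, -1.6]
grip_width: 0.0158
finger_force: 59.1
[0.4804 0.0179 0.2045] [-3.1416 -0.      2.8438] 0.01578074236838367
glass 392 (np.float64(269.1709183673469), np.float64(186.4719387755102)) ellipse (269.1751403808594, 186.4692840576172) (15.931936264038086, 28.791173934936523) 90.1692123413086
lens xy at z 0.13413354321021237 [ 0.5622 -0.0104  0.1341] [ 0.5622 -0.0104  0.1341]
slope 0 0 ratio 0.6243159428473315 ang 89.99781036376953
slope 0.06 0 ratio 0.6253310805514226 ang 94.39639282226562
slope -0.06 0 ratio 0.6188572461928538 ang 85.65713500976562
slope 0 0.06 ratio 0.577558713690054 ang 90.27811431884766
slope 0 -0.06 ratio 0.6710482317267474 ang 89.6576919555664
measured ratio 0.5533618149798869 90.1692123413086
[0.5597, -0.0098, 0.1349] [[0.5637, -0.0091, 0.0238]] [[0.6887, -0.0603, 0.1353]]
shell px 258 277 205 228 centroid at z=.045 [0.5621 0.0044 0.045 ]
cork_a [([0.459, 0.286, 0.029], 0.6), ([0.459, 0.286, 0.008], 0.5), ([0.495, -0.221, 0.001], 0.48)]
bowl [([0.462, 0.294, 0.0], 0.8)]
stand [([0.689, -0.063, 0.022], 0.88)]
spare_shell []
lemon [([0.745, -0.281, -0.002], 0.61)]
```

View pics/end.png

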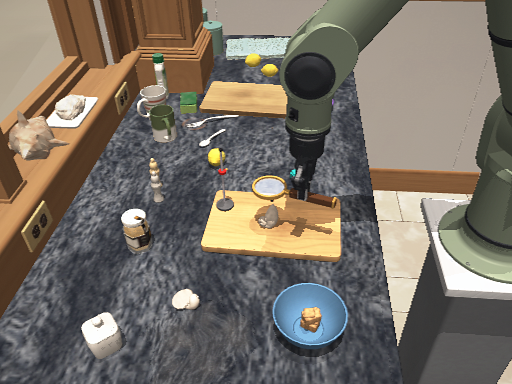

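The final view shows the lens level at (269,187) over the shell at (268,217), the stand clear at (225,203), and both corks in the bowl at (311,318). Everything else is in place, so I'm handing in.

```bash
python3 -c "
from workcell import bot
print(bot.job_done())"
```

```text
the job is handed in; nothing more can be done
None
```

The job is handed in at about 21 s, with no verdict shown: both corks are in the blue bowl, and the lens is held still over the shell at ring height (about 0.134 m), centred and level as far as the cameras could show.

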